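# Nest the parts pans with fanned handles

### The arm

A 7-joint arm with a two-finger parallel gripper is mounted at the origin on the work surface. World frame = base frame: x ahead of the robot, y to its left, z up, the work surface at z = 0. Lengths are in m, angles in rad, forces in N, time in s.
With the tool pointing down it reaches from about 0.425 to 1.025 m from the base axis. Payload 3.6 kg.
Tool frame: the origin (TCP) lies midway between the tips of the shut fingers; the grasp point (between the pads) lies 19 mm behind it; z points along the fingers, y is the direction in which the jaws open and shut (so a half turn about z gives the same grasp; the last joint's range is limited). The gripper opens to 85 mm and grips with 20 to 120 N. Pads are 22 mm wide; open, the fingers measure 114 mm over their backs; the gripper's body (76 mm by 85 mm) begins 54 mm behind the grasp point. The pads swing forward as they close: fully open they stand 13 mm farther back than shut.
Start: joints at [1.018, 0.591, 0.048, 1.609, -0.033, 0.943, -0.034], TCP at [0.321, -0.65, 0.231] pointing down, gripper open.
Joint ranges: [-2.69, 2.69], [-0.47, 2.24], [-1.27, 1.36], [0.19, 2.51], [-1.53, 4.68], [0.08, 2.07], [-3.09, 3.09]. Speed limits (rad/s): [2.57, 2.57, 3.14, 3.14, 3.14, 3.14, 3.14].

### API

Orientations are given as a unit quaternion [x, y, z, w].
In Python, from station import manip gives the robot as it stands.
- The arm moves only by the tool jog_arm, never from a script. Its argument "series" is a list of rows, each an object with "translation": the shift along the tool's x, y, z normalised to -1 to 1, where 1 is 500 mm, a list of three; "roll": the turn about the tool's z normalised to -1 to 1, where 1 is 360 degrees. In form: [{"translation": [x, y, z], "roll": roll}, ...]. A call has exactly 5 rows; each row is the pose to reach, as a shift and turn from the pose commanded when the call began, along the tool's axes at that moment, turning the shorter way round; what a row does not reach only later rows make up. A row lasts 1/10 s, in which the tool goes at most 50 mm and 8.59 degrees, less where a joint would pass 70% of its speed; a pose out of reach is approached as far as the arm can. A call with a number of a shift or a turn outside -1 to 1 is refused whole. A call with a gripper value outside its range is refused whole. "hand" is the closure in counts, from 0 (fully open) to 255 (shut), set as the call begins (left out, the last holds). The fingers move at their own pace and stop on an object; "grip_force" is the grip in N (left out, the last holds). Time passes only in rows, so rows that repeat a pose let the fingers close, or fill a call up. It gives the time, the measured TCP pose, the force and the opening at its end, in the units of the state.
- manip.read_state(): the state, without advancing time (a new reading comes with each control period).
- manip.camera(name): name is "scene" or "top"; returns a dict with "frame" (384x512x3 uint8, red, green, blue), "z_map" (384x512 float32, m along the optical axis (not along the pixel's ray), 0 where there is no reading), "fx", "fy", "cx", "cy" (pixels), "position" and "orientation" of the camera in the world. Camera axes: x right, y up, looking along -z (the intrinsics and any distortion apply to the point x, -y, -z); pixel columns grow to the right and rows downward; lengths in m; the calibration is good to about 2 mm. A picture is of the moment at which its call begins.
- manip.sign_off(): hands the job in, once; it reports no verdict.
Trained networks look in a picture, given as the dict that the camera call returned (one of the last four; its "shot" number tells which), for a name from the list of things; names that differ only in an ending like _2 or _b are one class to them, and where a whole thing is asked for, a point or a joint stands for the part that bears it (a point fixed in the world has none). Each returns a list of dicts, best first, with "score" (0 to 1); they miss things now and then, are a little off and sometimes report something else, mostly with a low value. They report only what shows in the picture. A call takes as long as a camera call. They do not tell look-alikes from the thing itself.
- manip.find_in(picture, thing): "pixel" ([column, row] in pixels, amid what is visible of it).
- manip.trace(picture, thing): "pixels" (384x512 bool, what is visible of it) and "pixel" ([column, row] in pixels, amid what is visible of it).
- manip.landmark_of(picture, thing): "pixel" ([column, row] in pixels: a listed point, or the origin of a listed thing).
The state is a dict: "time": time; "joints": joint angles; "joint_velocities": joint speeds; "joint_efforts": joint torques, N m; "tcp_pos": TCP position; "tcp_rot": TCP orientation; "wrist_force": force on the tool from outside, world axes, zero at the start; "torque": the same for the moment, N m; "grip_width": finger opening in m.
Only numpy, scipy, OpenCV 4.12 (cv2) and the standard library are available. Lean on these libraries where they do the work, as an engineer would, in place of code of your own. Each camera call takes 0.05 s, during which the arm holds its last target.

### The job

Put the parts pans away as one nest: set the small pan upright inside the other three, largest at the bottom, and fan the bunched handles so that each is about 30 degrees further round than the handle below it, all turning the same way (either way round will do). Leave the largest pan and its handle where they are, and do not disturb the other things on the bench.

Things in the scene. Friction and masses are not known exactly. Their poses are not given: they have to be found in the camera images.
- pan_a: Round steel parts pan, 160 mm across the rim, 144 mm across the foot, 38 mm tall, wall 2.5 mm, bottom 3 mm thick, about 500 g. The largest: the bottom of the nest. Origin: centre of its underside; z up; +x runs along its straight handle, a level bar 12 mm wide and 8 mm thick with its top level with the rim (from 30 to 38 mm above the underside), from the rim out to 170 mm from the axis. Loose.
- pan_a_tip (a point): Outer end of pan_a's handle, at mid-width and mid-thickness: 170 mm along +x and 34 mm above the pan's origin.
- pan_b: Round steel parts pan, 138 mm across the rim, 124 mm across the foot, 49 mm tall, wall 2.5 mm, bottom 3 mm thick, about 240 g. Starts standing inside pan_a, its handle lying roughly above pan_a's. Origin: centre of its underside; z up; +x runs along its straight handle, a level bar 12 mm wide and 8 mm thick with its top level with the rim (from 41 to 49 mm above the underside), from the rim out to 155 mm from the axis. Loose.
- pan_b_tip (a point): Outer end of pan_b's handle, at mid-width and mid-thickness: 155 mm along +x and 45 mm above the pan's origin. Nested, pan_b has 7 to 8 mm of play all round and turns freely by its handle; pans inside it ride along by friction.
- pan_c: Round steel parts pan, 116 mm across the rim, 104 mm across the foot, 60 mm tall, wall 2.5 mm, bottom 3 mm thick, about 160 g. Starts standing inside pan_b, its handle lying roughly above pan_b's. Origin: centre of its underside; z up; +x runs along its straight handle, a level bar 12 mm wide and 8 mm thick with its top level with the rim (from 52 to 60 mm above the underside), from the rim out to 140 mm from the axis. Loose.
- pan_c_tip (a point): Outer end of pan_c's handle, at mid-width and mid-thickness: 140 mm along +x and 56 mm above the pan's origin. Nested, pan_c has 7 to 8 mm of play all round and turns freely by its handle; pans inside it ride along by friction.
- pan_d: Round steel parts pan, 92 mm across the rim, 82 mm across the foot, 71 mm tall, wall 2.5 mm, bottom 3 mm thick, about 110 g. The smallest, starts standing alone on the bench to one side. Origin: centre of its underside; z up; +x runs along its straight handle, a level bar 12 mm wide and 8 mm thick with its top level with the rim (from 63 to 71 mm above the underside), from the rim out to 125 mm from the axis. Loose.
- pan_d_tip (a point): Outer end of pan_d's handle, at mid-width and mid-thickness: 125 mm along +x and 67 mm above the pan's origin. Nested, pan_d has 7 to 8 mm of play all round and turns freely by its handle; pans inside it ride along by friction.
- clamp: Fixed red and grey two-jaw key clamp on the bench, on the other side of the nest from pan_d; origin at the centre of its underside, not turned. 110 mm (x) by 130 mm (y), 84 mm high, plus a knurled knob 52 mm in diameter at each end, axis along y at 52 mm height, reaching 125 mm from the origin along +y and -y.
- padlock_1: Bystander: brass padlock lying flat, body 44 x 40 x 22 mm, shackle to 57 mm along +x. Origin: centre of its underside. Loose; leave alone.
- padlock_2: Bystander: a second padlock like padlock_1. Origin: centre of its underside. Loose; leave alone.
- screwdriver: Bystander: screwdriver lying flat, 170 mm long along its x, 26 mm thick, handle to -x. Origin: centre of its underside. Loose; leave alone.
- pin_jar: Bystander: clear jar, diameter 48, height 70 mm. Origin: centre of its underside. Loose; leave alone.
- wire_brush: Bystander: brush lying flat, 200 mm long along its x, 42 mm wide, 20 mm high, handle to -x. Origin: centre of its underside. Loose; leave alone.
- collet_1: Bystander: small steel collet standing, diameter 26, height 30 mm. Origin: centre of its underside. Loose; leave alone.
- collet_2: Bystander: a second collet like collet_1. Origin: centre of its underside. Loose; leave alone.
There are look-alikes about, which are no part of the job. Leave any yellow look-alike of the pan_d alone. What is shaped like the pan_a but red is not meant.

How it is judged:
At the end, for the whole second after the job is handed in: The four pans stand nested, upright and at rest, each on the bottom of the next larger, axes within 14 mm; each handle is 0.30 to 0.80 rad (17 to 46 degrees) round from the one below, all the same way; pan_a moved under 30 mm, its handle end under 40 mm (horizontal distance between pan_b and pan_a below 0.014 m and z of pan_b in the frame of pan_a between 0 and 0.006 m and angle between the x axis of pan_a and the x axis of pan_b, either way round between 0.3 and 0.8 rad and x of pan_b_tip in the frame of pan_a above 0.03 m and horizontal distance between pan_c and pan_b below 0.014 m and z of pan_c in the frame of pan_b between 0 and 0.006 m and angle between the x axis of pan_b and the x axis of pan_c, either way round between 0.3 and 0.8 rad and x of pan_c_tip in the frame of pan_b above 0.03 m and horizontal distance between pan_d and pan_c below 0.014 m and z of pan_d in the frame of pan_c between 0 and 0.006 m and angle between the x axis of pan_c and the x axis of pan_d, either way round between 0.3 and 0.8 rad and x of pan_d_tip in the frame of pan_c above 0.03 m and angle between each of pan_a, pan_b, pan_c, pan_d's own z axis and vertical below 0.06 rad and linear speed of each of pan_a, pan_b, pan_c, pan_d below 0.01 m/s and distance of pan_a from where it was at the start of the episode below 0.03 m and distance of pan_a_tip from where it was at the start of the episode below 0.04 m and ((y of pan_b_tip in the frame of pan_a above 0.015 m and y of pan_c_tip in the frame of pan_b above 0.015 m and y of pan_d_tip in the frame of pan_c above 0.015 m) or (y of pan_b_tip in the frame of pan_a below -0.015 m and y of pan_c_tip in the frame of pan_b below -0.015 m and y of pan_d_tip in the frame of pan_c below -0.015 m))); the robot touches nothing.
It fails at once if a bystander is pushed more than 30 mm from its place (distance of any of padlock_1, padlock_2, screwdriver, pin_jar, wire_brush, collet_1, collet_2 from where it was at the start of the episode above 0.03 m).
It fails at once if a pan is tipped by more than 40 degrees (angle between any of pan_a, pan_b, pan_c, pan_d's own z axis and vertical above 0.7 rad).
It also fails if it takes over 45 s, if anything falls off the work surface, if the arm or the gripper's body presses on something with over 40 N, if the wrist force passes 120 N, or if a joint passes its speed limit or range.

## Working session

There is one attempt and no reset: what is moved stays moved. The work goes in short steps, Python scripts to look and compute and a tool call to move; the robot and the scene stay as the last step left them, time stands still between calls to the robot, and variables do not carry over. Pictures are saved under pics/ and viewed, and the job is handed in when it is done.

Besides the shell and the picture viewer there is one more tool, called by a JSON object that holds its "api" and its "payload", one argument or row to a line. jog_arm: Moves the arm, as the interface text tells. Scaled input: -1 to 1 covers 500 mm each way for a shift and 360 degrees each way for a turn. Its arguments: {"type":"object","properties":{"series":{"type":"array","items":{"type":"object","properties":{"translation":{"type":"array","items":{"type":"number","minimum":-1,"maximum":1}},"roll":{"type":"number","minimum":-1,"maximum":1}}}},"hand":{"type":"number"},"grip_force":{"type":"number"}},"required":["series"]}

```bash
ls; mkdir -p pics; cat > h.py <<'E'
import numpy as np, cv2
from scipy.spatial.transform import Rotation as R
from station import manip
def pts(c):
    z=c["z_map"]; v,u=np.mgrid[0:z.shape[0],0:z.shape[1]]
    p=np.stack([(u-c["cx"])/c["fx"]*z,-(v-c["cy"])/c["fy"]*z,-z],-1)
    P=p@R.from_quat(c["orientation"]).as_matrix().T+np.array(c["position"])
    P[z<=0]=np.nan
    return P
def proj(c,X):
    p=(np.atleast_2d(X)-np.array(c["position"]))@R.from_quat(c["orientation"]).as_matrix()
    return np.stack([c["cx"]+c["fx"]*p[:,0]/-p[:,2],c["cy"]+c["fy"]*p[:,1]/p[:,2]],-1)
def save(c,n): cv2.imwrite("pics/"+n,cv2.cvtColor(c["frame"],cv2.COLOR_RGB2BGR))
E
python3 - <<'E'
from h import *
for n in ["scene","top"]:
    c=manip.camera(n); save(c,n+"0.png"); np.save(n+"0.npy",c,allow_pickle=True)
    print({k:v for k,v in c.items() if k not in("frame","z_map")})
    for t in ["pan_a","pan_d","pan_d_tip","clamp"]:
        print(t,[(np.round(d["pixel"],1),round(d["score"],2)) for d in manip.landmark_of(c,t)])
print(manip.read_state())
E
```

```text
pics
{'fx': 385.9163994667182, 'fy': 385.9163994667182, 'cx': 258.0682275073413, 'cy': 190.25980151215617, 'position': array([ 1.25836643, -0.31979946,  0.64692045]), 'orientation': array([0.38099029, 0.25906409, 0.4781954 , 0.74770406]), 'shot': 1}
pan_a [(array([274.9, 223.8]), 0.91), (array([341.2, 151.1]), 0.82), (array([278.4, 225.6]), 0.8), (array([121.2, 190.3]), 0.79), (array([277.4, 223.9]), 0.71)]
pan_d [(array([274.9, 223.8]), 0.91), (array([341.2, 151.1]), 0.82), (array([278.4, 225.6]), 0.8), (array([121.2, 190.3]), 0.79), (array([277.4, 223.9]), 0.71)]
pan_d_tip [(array([352.5, 119.5]), 0.93), (array([375.2, 187. ]), 0.63)]
clamp [(array([142.5, 238.7]), 0.97), (array([351. , 182.9]), 0.45)]
{'fx': 481.9130797403955, 'fy': 481.9130797403955, 'cx': 253.41559831904883, 'cy': 194.77465086584786, 'position': array([0.24368537, 0.02067524, 1.29412472]), 'orientation': array([ 0.07492298, -0.07497199, -0.69729883,  0.70890062]), 'shot': 2}
pan_a [(array([382.2, 304.2]), 0.79), (array([150.1, 202. ]), 0.77), (array([112.2, 270.6]), 0.7), (array([347.6, 121.8]), 0.64), (array([2
[... 430 characters left out ...]
, 'joints': array([ 1.0185046 ,  0.59123476,  0.04840129,  1.60848466, -0.03331382,
        0.94268309, -0.03371417]), 'joint_velocities': array([-0.00059148, -0.00162376,  0.00078828, -0.00060251, -0.00013717,
        0.00244149, -0.00112558]), 'joint_efforts': array([-1.15387473e-03, -5.48100865e+01,  1.54413879e+00, -1.98292172e+01,
        9.28571331e-03,  2.68533302e-03, -2.64378684e-05]), 'tcp_pos': array([ 0.32108966, -0.6500371 ,  0.23128316]), 'tcp_rot': array([ 9.73802801e-01,  2.27394161e-01, -8.79765966e-06,  5.80306835e-07]), 'wrist_force': array([ 0.24640869, -1.07978084, -0.63293841]), 'torque': array([ 0.01928165, -0.07110846,  0.01263739]), 'grip_width': 0.08546148232487122}
```

View pics/scene0.png

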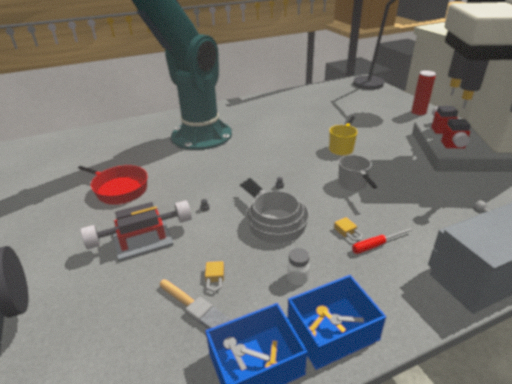

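View pics/top0.png

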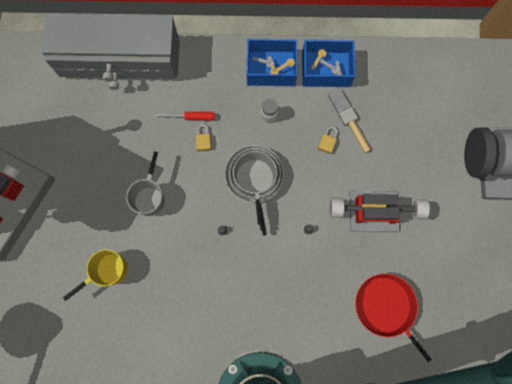

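The nest is at about (255,175) in the top view, with its handles bunched and pointing at the robot (around (262,215)). The grey pan_d is at (145,197) with its handle up (+x). The yellow and red pans are the look-alikes. Next I'll measure with depth.

```bash
python3 - <<'E'
from h import *
c=np.load("top0.npy",allow_pickle=True).item(); P=pts(c)
def crop(u0,u1,v0,v1,n):
    f=cv2.cvtColor(c["frame"],cv2.COLOR_RGB2BGR)[v0:v1,u0:u1]; cv2.imwrite("pics/"+n,cv2.resize(f,None,fx=5,fy=5,interpolation=cv2.INTER_CUBIC))
crop(190,330,130,245,"nest0.png"); crop(110,210,140,230,"d0.png")
for u,v in [(258,188),(262,215),(265,232),(145,200),(154,155),(200,250)]: print(u,v,P[v,u].round(4))
def ring(z0,z1,cx,cy,r):
    m=(P[...,2]>z0)&(P[...,2]<z1)&(np.hypot(P[...,0]-cx,P[...,1]-cy)<r)
    return P[m]
import itertools
for n,(u,v),r in [("nest",(255,175),.19),("d",(145,197),.14)]:
    q=P[v,u]; 
    m=(np.hypot(P[...,0]-q[0],P[...,1]-q[1])<r)
    h,e=np.histogram(P[m][:,2],bins=np.arange(-.01,.1,.004)); print(n,q,list(zip(e.round(3),h)))
E
```

```text
258 188 [0.5406 0.0106 0.0062]
262 215 [ 0.4581 -0.0005  0.0504]
265 232 [ 0.4156 -0.0093  0.0351]
145 200 [0.502  0.3183 0.0055]
154 155 [0.6104 0.2871 0.0716]
200 250 [ 3.690e-01  1.636e-01 -2.000e-04]
nest [0.57646884 0.01941884 0.0092648 ] [(np.float64(-0.01), np.int64(156)), (np.float64(-0.006), np.int64(2534)), (np.float64(-0.002), np.int64(6113)), (np.float64(0.002), np.int64(2451)), (np.float64(0.006), np.int64(731)), (np.float64(0.01), np.int64(359)), (np.float64(0.014), np.int64(128)), (np.float64(0.018), np.int64(192)), (np.float64(0.022), np.int64(160)), (np.float64(0.026), np.int64(135)), (np.float64(0.03), np.int64(152)), (np.float64(0.034), np.int64(209)), (np.float64(0.038), np.int64(190)), (np.float64(0.042), np.int64(123)), (np.float64(0.046), np.int64(142)), (np.float64(0.05), np.int64(172)), (np.float64(0.054), np.int64(72)), (np.float64(0.058), np.int64(62)), (np.float64(0.062), np.int64(174)), (np.float64(0.066), np.int64(178)), (np.float64(0.07), np.int64(65)), (np.float64(0.074), np.int64(9)), (np.float64(0.078), np.int64(0)), (np.float64(0.082), np.int64(0)),
[... 401 characters left out ...]
4(26)), (np.float64(0.018), np.int64(29)), (np.float64(0.022), np.int64(30)), (np.float64(0.026), np.int64(29)), (np.float64(0.03), np.int64(33)), (np.float64(0.034), np.int64(24)), (np.float64(0.038), np.int64(36)), (np.float64(0.042), np.int64(25)), (np.float64(0.046), np.int64(33)), (np.float64(0.05), np.int64(27)), (np.float64(0.054), np.int64(31)), (np.float64(0.058), np.int64(31)), (np.float64(0.062), np.int64(44)), (np.float64(0.066), np.int64(140)), (np.float64(0.07), np.int64(107)), (np.float64(0.074), np.int64(17)), (np.float64(0.078), np.int64(0)), (np.float64(0.082), np.int64(0)), (np.float64(0.086), np.int64(0)), (np.float64(0.09), np.int64(0)), (np.float64(0.094), np.int64(0))]
```

View pics/nest0.png

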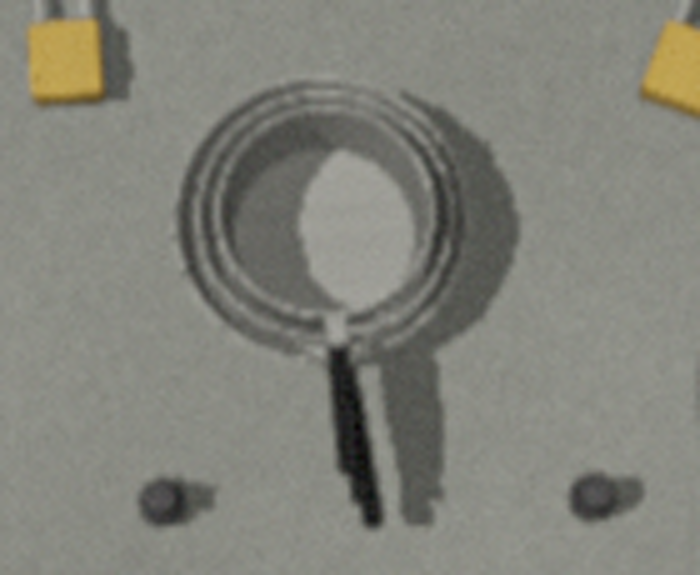

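View pics/d0.png

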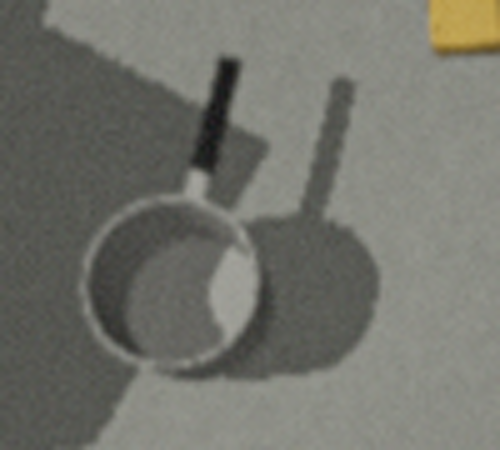

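```bash
cat > fit.py <<'E'
from h import *
from scipy.optimize import least_squares
def rimfit(P,zt,r,c0,exclude=None):
    c=np.array(c0[:2],float)
    for w in [.012,.008,.006,.005]:
        d=P[:,:2]-c; rr=np.hypot(*d.T)
        m=(abs(P[:,2]-zt+.001)<.005)&(abs(rr-r)<w)
        q=P[m]
        s=least_squares(lambda x:np.hypot(q[:,0]-x[0],q[:,1]-x[1])-r,c,loss="soft_l1",f_scale=.002); c=s.x
    return c,m.sum()
def handle(P,zt,c,r0,r1,ang,tol=.5):
    d=P[:,:2]-c; rr=np.hypot(*d.T); a=np.arctan2(d[:,1],d[:,0])
    m=(abs(P[:,2]-zt)<.005)&(rr>r0)&(rr<r1)&(abs((a-ang+np.pi)%(2*np.pi)-np.pi)<tol)
    q=P[m]; 
    if len(q)<3: return None,len(q),None
    mc=q[:,:2].mean(0); v=mc-c
    return np.degrees(np.arctan2(v[1],v[0])),m.sum(),mc
E
python3 - <<'E'
from fit import *
for n in ["top0","scene0"]:
    c=np.load(n+".npy",allow_pickle=True).item(); P=pts(c).reshape(-1,3); P=P[~np.isnan(P[:,0])]
    print(n)
    for k,zt,r,c0,ha,L in [("a",.038,.0788,(.577,.02),np.pi,.17),("b",.052,.0678,(.577,.02),np.pi,.155),("c",.066,.0568,(.577,.02),np.pi,.14),("d",.071,.0448,(.507,.318),-.25,.125)]:
        ce,m=rimfit(P,zt,r,c0); lo=L-.03 if k in "ab" else r+.015
        h=handle(P,zt-.001,ce,lo,L,ha); print(k,ce.round(4),m,h)
E
```

```text
top0
a [0.5744 0.0231] 232 (np.float64(-170.29029556215212), np.int64(31), array([ 0.41910679, -0.00348164]))
b [0.5725 0.021 ] 200 (np.float64(-171.1497500059631), np.int64(33), array([ 0.43120665, -0.00101114]))
c [0.5709 0.021 ] 168 (np.float64(-173.79556235326527), np.int64(110), array([0.46524616, 0.00947408]))
d [0.5004 0.307 ] 143 (np.float64(-11.013165697988828), np.int64(108), array([0.59044568, 0.28945495]))
scene0
a [0.5749 0.0242] 189 (np.float64(-168.54806104533515), np.int64(30), array([ 0.42338782, -0.00647735]))
b [0.586  0.0188] 163 (np.float64(-172.8053171578042), np.int64(28), array([0.446586  , 0.00116085]))
c [0.5726 0.0214] 238 (np.float64(-173.1348342258556), np.int64(74), array([0.46964904, 0.00904603]))
d [0.5013 0.3081] 144 (np.float64(-11.817257504320082), np.int64(81), array([0.59395426, 0.28870688]))
```

```bash
cat > go.py <<'E'
# usage: go.py x,y,z,yaw [x,y,z,yaw ...]  yaw = azimuth of tool y in degrees
from h import *
import sys
s=manip.read_state(); M=R.from_quat(s["tcp_rot"]).as_matrix(); p=np.array(s["tcp_pos"])
yaw=np.degrees(np.arctan2(M[1,1],M[0,1]))
print("t",round(s["time"],2),"p",p.round(4),"yaw",round(yaw,1),"tilt",round(np.degrees(np.arccos(-M[2,2])),2),"q",np.round(s["joints"],2),"F",np.round(s["wrist_force"],1),"w",round(s["grip_width"],4))
for a in sys.argv[1:]:
    x,y,z,w=map(float,a.split(","))
    d=M.T@(np.array([x,y,z])-p)/.5; r=-((w-yaw+180)%360-180)/360
    print(a,"->",d.round(4).tolist(),"roll",round(r,4),"dist mm",round(np.linalg.norm(d)*500),"turn",round(r*360,1))
E
python3 go.py=1 2>/dev/null; python3 go.py 0.452,0.007,0.2,-83
```

```text
t 0.5 p [ 0.3211 -0.65    0.2313] yaw -63.7 tilt 0.0 q [ 1.02  0.59  0.05  1.61 -0.03  0.94 -0.03] F [ 0.2 -1.1 -0.6] w 0.0855
0.452,0.007,0.2,-83 -> [0.8167, -1.0622, 0.0626] roll 0.0536 dist mm 671 turn 19.3
```

{"api": "jog_arm", "payload": {
  "series": [
    {"translation": [0.41,-0.53,0],"roll": 0.054},
    {"translation": [0.41,-0.53,0],"roll": 0.054},
    {"translation": [0.41,-0.53,0],"roll": 0.054},
    {"translation": [0.41,-0.53,0],"roll": 0.054},
    {"translation": [0.41,-0.53,0],"roll": 0.054}
  ],
  "hand": 0,
  "grip_force": 20
}}

```text
time: 1.0
tcp_pos: [0.371, -0.4031, 0.2316]
tcp_rot: [0.998, 0.06, 0.0, 0.0]
wrist_force: [0.9, -0.2, 0.5]
grip_width: 0.0852
```

```bash
python3 go.py 0.452,0.007,0.2,-83
```

```text
t 1.0 p [ 0.371  -0.4031  0.2316] yaw -83.2 tilt 0.05 q [ 0.65  0.37  0.12  2.01 -0.06  0.76 -0.64] F [ 0.9 -0.2  0.5] w 0.0852
0.452,0.007,0.2,-83 -> [0.2585, -0.7951, 0.0629] roll -0.0004 dist mm 419 turn -0.2
```

{"api": "jog_arm", "payload": {
  "series": [
    {"translation": [0.258,-0.795,0.06],"roll": 0},
    {"translation": [0.258,-0.795,0.06],"roll": 0},
    {"translation": [0.258,-0.795,0.06],"roll": 0},
    {"translation": [0.258,-0.795,0.06],"roll": 0},
    {"translation": [0.258,-0.795,0.06],"roll": 0}
  ]
}}

```text
time: 1.5
tcp_pos: [0.4192, -0.1585, 0.2138]
tcp_rot: [0.998, 0.06, 0.001, 0.0]
wrist_force: [1.1, 0.9, -0.6]
grip_width: 0.0856
```

```bash
python3 go.py 0.452,0.007,0.2,-83
```

```text
t 1.5 p [ 0.4192 -0.1585  0.2138] yaw -83.2 tilt 0.09 q [ 0.21  0.27  0.06  2.23 -0.03  0.64 -1.16] F [ 1.1  0.9 -0.6] w 0.0856
0.452,0.007,0.2,-83 -> [0.1044, -0.321, 0.0275] roll -0.0005 dist mm 169 turn -0.2
```

{"api": "jog_arm", "payload": {
  "series": [
    {"translation": [0.104,-0.321,0.1],"roll": 0},
    {"translation": [0.104,-0.321,0.1],"roll": 0},
    {"translation": [0.104,-0.321,0.1],"roll": 0},
    {"translation": [0.104,-0.321,0.187],"roll": 0},
    {"translation": [0.104,-0.321,0.187],"roll": 0}
  ]
}}

```text
time: 2.0
tcp_pos: [0.4501, 0.0091, 0.117]
tcp_rot: [0.998, 0.063, -0.003, -0.001]
wrist_force: [-0.2, -0.9, -0.3]
grip_width: 0.0854
```

```bash
python3 go.py 0.452,0.007,0.041,-83
```

```text
t 2.0 p [0.4501 0.0091 0.117 ] yaw -82.7 tilt 0.31 q [-0.13  0.45  0.01  2.3  -0.02  0.39 -1.55] F [-0.2 -0.9 -0.3] w 0.0854
0.452,0.007,0.041,-83 -> [0.004, 0.0048, 0.1519] roll 0.0007 dist mm 76 turn 0.3
```

{"api": "jog_arm", "payload": {
  "series": [
    {"translation": [0.004,0.004,0.08]},
    {"translation": [0.004,0.004,0.15]},
    {"translation": [0.004,0.004,0.15]},
    {"translation": [0.004,0.004,0.15]},
    {"translation": [0.004,0.004,0.15]}
  ]
}}

```text
$.series[0]: bad value
```

```bash
python3 go.py 0.452,0.007,0.042,-83; python3 - <<'E'
from h import *
c=manip.camera("scene"); f=cv2.cvtColor(c["frame"],cv2.COLOR_RGB2BGR)[120:270,180:340]; cv2.imwrite("pics/s1.png",cv2.resize(f,None,fx=4.5,fy=4,interpolation=cv2.INTER_CUBIC))
E
```

```text
t 2.0 p [0.4501 0.0091 0.117 ] yaw -82.7 tilt 0.31 q [-0.13  0.45  0.01  2.3  -0.02  0.39 -1.55] F [-0.2 -0.9 -0.3] w 0.0854
0.452,0.007,0.042,-83 -> [0.0039, 0.0048, 0.1499] roll 0.0007 dist mm 75 turn 0.3
```

View pics/s1.png

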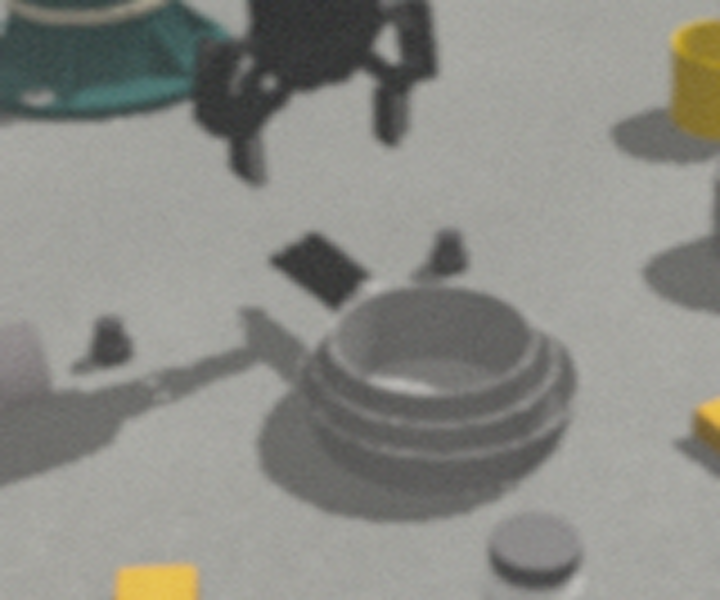

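The roll value is required in every row. The view shows the open gripper hanging above the bunched handles and straddling them, with a clear way down.

{"api": "jog_arm", "payload": {
  "series": [
    {"translation": [0.004,0.004,0.08],"roll": 0},
    {"translation": [0.004,0.004,0.15],"roll": 0},
    {"translation": [0.004,0.004,0.15],"roll": 0},
    {"translation": [0.004,0.004,0.15],"roll": 0},
    {"translation": [0.004,0.004,0.15],"roll": 0}
  ]
}}

```text
time: 2.55
tcp_pos: [0.4546, 0.0026, 0.0468]
tcp_rot: [0.998, 0.059, 0.002, 0.0]
wrist_force: [0.1, 0.6, 0.7]
grip_width: 0.0854
```

```bash
python3 go.py 0.452,0.007,0.042,-83
```

```text
t 2.55 p [0.4546 0.0026 0.0468] yaw -83.2 tilt 0.18 q [-0.11  0.6   0.01  2.33 -0.02  0.21 -1.54] F [0.1 0.6 0.7] w 0.0854
0.452,0.007,0.042,-83 -> [-0.0042, -0.0094, 0.0097] roll -0.0007 dist mm 7 turn -0.2
```

{"api": "jog_arm", "payload": {
  "series": [
    {"translation": [0,0,0.01],"roll": 0},
    {"translation": [0,0,0.01],"roll": 0},
    {"translation": [0,0,0.01],"roll": 0},
    {"translation": [0,0,0.01],"roll": 0},
    {"translation": [0,0,0.01],"roll": 0}
  ]
}}

```text
time: 3.05
tcp_pos: [0.4536, 0.0035, 0.0401]
tcp_rot: [0.998, 0.06, 0.0, -0.0]
wrist_force: [0.2, 0.8, 0.1]
grip_width: 0.0854
```

```bash
python3 go.py 0.452,0.007,0.042,-83
```

```text
t 3.05 p [0.4536 0.0035 0.0401] yaw -83.1 tilt 0.01 q [-0.11  0.61  0.01  2.33 -0.02  0.2  -1.54] F [0.2 0.8 0.1] w 0.0854
0.452,0.007,0.042,-83 -> [-0.0023, -0.0072, -0.0039] roll -0.0004 dist mm 4 turn -0.1
```

{"api": "jog_arm", "payload": {
  "series": [
    {"translation": [-0.002,-0.007,-0.004],"roll": 0},
    {"translation": [-0.002,-0.007,-0.004],"roll": 0},
    {"translation": [-0.002,-0.007,-0.004],"roll": 0},
    {"translation": [-0.002,-0.007,-0.004],"roll": 0},
    {"translation": [-0.002,-0.007,-0.004],"roll": 0}
  ],
  "hand": 255,
  "grip_force": 20
}}

```text
time: 3.55
tcp_pos: [0.452, 0.0067, 0.0418]
tcp_rot: [0.998, 0.06, -0.0, 0.0]
wrist_force: [-0.9, -0.9, 1.1]
grip_width: 0.0124
```

```bash
python3 go.py 0.452,0.007,0.042,-83
```

```text
t 3.55 p [0.452  0.0067 0.0418] yaw -83.2 tilt 0.02 q [-0.12  0.61  0.01  2.33 -0.02  0.2  -1.55] F [-0.9 -0.9  1.1] w 0.0124
0.452,0.007,0.042,-83 -> [0.0, -0.0005, -0.0003] roll -0.0004 dist mm 0 turn -0.2
```

{"api": "jog_arm", "payload": {
  "series": [
    {"translation": [0,-0.012,0],"roll": 0.0078},
    {"translation": [0.001,-0.024,0],"roll": 0.0156},
    {"translation": [0.003,-0.036,0],"roll": 0.0233},
    {"translation": [0.005,-0.047,0],"roll": 0.0311},
    {"translation": [0.007,-0.059,0],"roll": 0.0389}
  ]
}}

```text
time: 4.05
tcp_pos: [0.4519, 0.0363, 0.0419]
tcp_rot: [0.998, -0.064, -0.0, 0.0]
wrist_force: [-0.3, -0.6, 0.6]
grip_width: 0.0117
```

```bash
python3 go.py 0.452,0.007,0.042,-83;python3 - <<'E'
from h import *
c=manip.camera("top"); save(c,"t1.png"); f=cv2.cvtColor(c["frame"],cv2.COLOR_RGB2BGR)[130:245,190:330]; cv2.imwrite("pics/t1.png",cv2.resize(f,None,fx=5,fy=5,interpolation=cv2.INTER_CUBIC))
E
```

```text
t 4.05 p [0.4519 0.0363 0.0419] yaw -97.3 tilt 0.03 q [-0.22  0.61  0.05  2.33 -0.15  0.2  -1.72] F [-0.3 -0.6  0.6] w 0.0117
0.452,0.007,0.042,-83 -> [0.0076, 0.0581, -0.0001] roll -0.0397 dist mm 29 turn -14.3
```

View pics/t1.png

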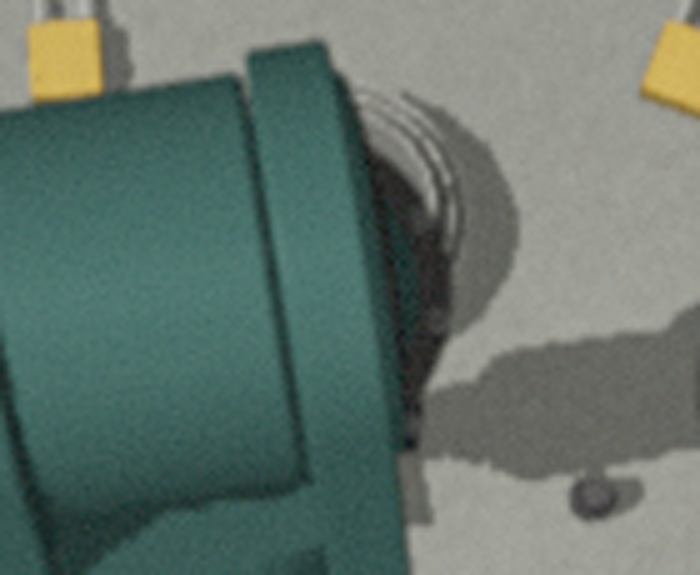

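The arm hides most of the nest in the top view; the rims show no shift and the forces are low. I'll do the second half of the arc.

{"api": "jog_arm", "payload": {
  "series": [
    {"translation": [0,-0.012,0],"roll": 0.0078},
    {"translation": [0.001,-0.024,0],"roll": 0.0156},
    {"translation": [0.003,-0.036,0],"roll": 0.0233},
    {"translation": [0.005,-0.047,0],"roll": 0.0311},
    {"translation": [0.007,-0.059,0],"roll": 0.0389}
  ]
}}

```text
time: 4.6
tcp_pos: [0.4587, 0.0648, 0.0419]
tcp_rot: [0.983, -0.185, -0.0, 0.0]
wrist_force: [-0.5, -1.1, 1.7]
grip_width: 0.0113
```

```bash
python3 go.py
```

```text
t 4.6 p [0.4587 0.0648 0.0419] yaw -111.3 tilt 0.07 q [-0.32  0.62  0.11  2.31 -0.28  0.22 -1.9 ] F [-0.5 -1.1  1.7] w 0.0113
```

{"api": "jog_arm", "payload": {
  "series": [
    {"translation": [0,0,0],"roll": 0},
    {"translation": [0,0,0],"roll": 0},
    {"translation": [0,0,-0.027],"roll": 0},
    {"translation": [0,0,-0.027],"roll": 0},
    {"translation": [0,0,-0.027],"roll": 0}
  ],
  "hand": 150
}}

```text
time: 5.1
tcp_pos: [0.4593, 0.0651, 0.0554]
tcp_rot: [0.983, -0.183, 0.0, -0.0]
wrist_force: [-0.4, 0.2, 0.3]
grip_width: 0.0353
```

```bash
python3 go.py
```

```text
t 5.1 p [0.4593 0.0651 0.0554] yaw -111.1 tilt 0.03 q [-0.33  0.59  0.12  2.31 -0.28  0.26 -1.9 ] F [-0.4  0.2  0.3] w 0.0353
```

{"api": "jog_arm", "payload": {
  "series": [
    {"translation": [0,0,0],"roll": 0},
    {"translation": [0,0,0],"roll": 0},
    {"translation": [0,0,0],"roll": 0},
    {"translation": [0,0,0],"roll": 0},
    {"translation": [0,0,0],"roll": 0}
  ],
  "hand": 255
}}

```text
time: 5.6
tcp_pos: [0.459, 0.0653, 0.0552]
tcp_rot: [0.983, -0.184, -0.0, 0.0]
wrist_force: [0.4, -1.0, -0.5]
grip_width: 0.0116
```

```bash
python3 go.py
```

```text
t 5.6 p [0.459  0.0653 0.0552] yaw -111.2 tilt 0.03 q [-0.33  0.59  0.12  2.31 -0.28  0.26 -1.9 ] F [ 0.4 -1.  -0.5] w 0.0116
```

{"api": "jog_arm", "payload": {
  "series": [
    {"translation": [0,-0.013,0],"roll": 0.0083},
    {"translation": [0.001,-0.0255,0],"roll": 0.0167},
    {"translation": [0.003,-0.038,0],"roll": 0.025},
    {"translation": [0.005,-0.051,0],"roll": 0.0333},
    {"translation": [0.008,-0.063,0],"roll": 0.0417}
  ]
}}

```text
time: 6.1
tcp_pos: [0.4748, 0.094, 0.0553]
tcp_rot: [0.95, -0.311, 0.0, -0.0]
wrist_force: [0.8, 0.2, -0.7]
grip_width: 0.0113
```

{"api": "jog_arm", "payload": {
  "series": [
    {"translation": [0,-0.013,0],"roll": 0.0083},
    {"translation": [0.001,-0.0255,0],"roll": 0.0167},
    {"translation": [0.003,-0.038,0],"roll": 0.025},
    {"translation": [0.005,-0.051,0],"roll": 0.0333},
    {"translation": [0.008,-0.063,0],"roll": 0.0417}
  ]
}}

```text
time: 6.6
tcp_pos: [0.4966, 0.117, 0.0553]
tcp_rot: [0.902, -0.432, 0.0, -0.0]
wrist_force: [0.7, 0.6, -0.8]
grip_width: 0.0114
```

```bash
python3 go.py
```

```text
t 6.6 p [0.4966 0.117  0.0553] yaw -141.2 tilt 0.03 q [-0.53  0.64  0.28  2.21 -0.5   0.35 -2.29] F [ 0.7  0.6 -0.8] w 0.0114
```

{"api": "jog_arm", "payload": {
  "series": [
    {"translation": [0,0,0],"roll": 0},
    {"translation": [0,0,0],"roll": 0},
    {"translation": [0,0,-0.1],"roll": 0},
    {"translation": [0,0,-0.2],"roll": 0},
    {"translation": [0,0,-0.24],"roll": 0}
  ],
  "hand": 120
}}

```text
time: 7.1
tcp_pos: [0.4975, 0.1158, 0.1786]
tcp_rot: [0.902, -0.432, 0.002, -0.001]
wrist_force: [0.5, 0.7, -1.0]
grip_width: 0.0449
```

```bash
python3 go.py 0.5775,0.292,0.15,-101.4
```

```text
t 7.1 p [0.4975 0.1158 0.1786] yaw -141.2 tilt 0.25 q [-0.69  0.44  0.49  2.15 -0.35  0.62 -2.41] F [ 0.5  0.7 -1. ] w 0.0449
0.5775,0.292,0.15,-101.4 -> [-0.1744, -0.3453, 0.0583] roll -0.1105 dist mm 196 turn -39.8
```

{"api": "jog_arm", "payload": {
  "series": [
    {"translation": [-0.174,-0.345,0],"roll": -0.1105},
    {"translation": [-0.174,-0.345,0],"roll": -0.1105},
    {"translation": [-0.174,-0.345,0],"roll": -0.1105},
    {"translation": [-0.174,-0.345,0],"roll": -0.1105},
    {"translation": [-0.174,-0.345,0.05],"roll": -0.1105}
  ]
}}

```text
time: 7.6
tcp_pos: [0.5801, 0.302, 0.1531]
tcp_rot: [0.996, -0.092, 0.004, -0.005]
wrist_force: [0.4, -0.1, -0.1]
grip_width: 0.0453
```

```bash
python3 - <<'E'
from fit import *
c=manip.camera("top"); np.save("top1.npy",c,allow_pickle=True)
f=cv2.cvtColor(c["frame"],cv2.COLOR_RGB2BGR)[120:270,90:330]; cv2.imwrite("pics/t2.png",cv2.resize(f,None,fx=3.3,fy=3.3,interpolation=cv2.INTER_CUBIC))
P=pts(c).reshape(-1,3); P=P[~np.isnan(P[:,0])]
for k,zt,r,c0,ha,L in [("a",.038,.0788,(.575,.02),190,.17),("b",.052,.0678,(.573,.02),160,.155),("c",.066,.0568,(.573,.02),130,.14)]:
    ce,m=rimfit(P,zt,r,c0)
    print(k,ce.round(4),m,handle(P,zt-.001,ce,max(r+.015,.09),L,np.radians(ha),.25))
E
python3 go.py 0.5775,0.292,0.1,-101.4
```

```text
a [0.5742 0.0232] 241 (np.float64(-169.38363391226787), np.int64(125), array([ 0.44479424, -0.00109572]))
b [0.5721 0.0197] 199 (np.float64(158.4766417089702), np.int64(109), array([0.45828066, 0.064554  ]))
c [0.5719 0.0228] 175 (np.float64(128.4795928775785), np.int64(87), array([0.50045542, 0.11270287]))
t 7.65 p [0.5749 0.2957 0.147 ] yaw -100.7 tilt 0.14 q [-0.72  0.61  0.26  1.86 -0.23  0.7  -2.08] F [-1.2 -1.3 -2.1] w 0.0449
0.5775,0.292,0.1,-101.4 -> [0.0067, 0.0064, 0.094] roll 0.0019 dist mm 47 turn 0.7
```

View pics/t2.png

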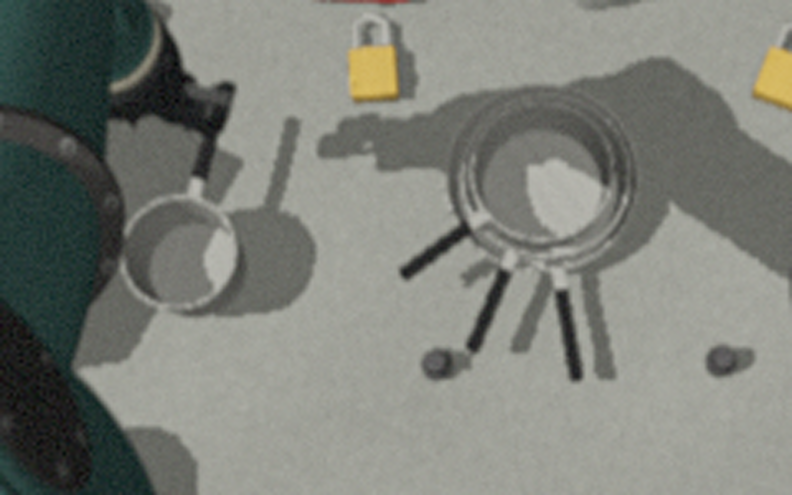

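The fan looks right: a at 190.6°, b at 158.5° and c at 128.5°, with pan_a unmoved. pan_d is at about (180,252) in the crop, and the gripper is near its handle.

{"api": "jog_arm", "payload": {
  "series": [
    {"translation": [0.006,0.006,0.05],"roll": 0.002},
    {"translation": [0.006,0.006,0.06],"roll": 0.002},
    {"translation": [0.006,0.006,0.06],"roll": 0.002},
    {"translation": [0.006,0.006,0.06],"roll": 0.002},
    {"translation": [0.006,0.006,0.06],"roll": 0.002}
  ]
}}

```text
time: 8.15
tcp_pos: [0.5788, 0.2888, 0.1216]
tcp_rot: [0.994, -0.106, 0.001, -0.0]
wrist_force: [0.2, -0.2, -0.1]
grip_width: 0.0452
```

```bash
python3 go.py 0.5775,0.292,0.055,-101.4
```

```text
t 8.15 p [0.5788 0.2888 0.1216] yaw -102.2 tilt 0.09 q [-0.71  0.64  0.26  1.88 -0.25  0.65 -2.08] F [ 0.2 -0.2 -0.1] w 0.0452
0.5775,0.292,0.055,-101.4 -> [-0.0041, -0.0056, 0.1332] roll -0.0021 dist mm 67 turn -0.8
```

{"api": "jog_arm", "payload": {
  "series": [
    {"translation": [-0.004,-0.005,0],"roll": -0.002},
    {"translation": [-0.004,-0.005,0.05],"roll": -0.002},
    {"translation": [-0.004,-0.005,0.1],"roll": -0.002},
    {"translation": [-0.004,-0.005,0.133],"roll": -0.002},
    {"translation": [-0.004,-0.005,0.133],"roll": -0.002}
  ]
}}

```text
time: 8.65
tcp_pos: [0.5752, 0.2912, 0.0519]
tcp_rot: [0.995, -0.099, -0.002, 0.001]
wrist_force: [-1.2, -0.5, 0.5]
grip_width: 0.0456
```

{"api": "jog_arm", "payload": {
  "series": [
    {"translation": [0,0,0],"roll": 0},
    {"translation": [0,0,0],"roll": 0},
    {"translation": [0,0,0],"roll": 0},
    {"translation": [0,0,0],"roll": 0},
    {"translation": [0,0,0],"roll": 0}
  ],
  "hand": 255,
  "grip_force": 90
}}

```text
time: 9.15
tcp_pos: [0.5782, 0.2921, 0.0551]
tcp_rot: [0.995, -0.099, 0.001, -0.001]
wrist_force: [1.0, -0.1, 4.1]
grip_width: 0.0093
```

```bash
python3 go.py 0.5775,0.292,0.055,-101.4
```

```text
t 9.15 p [0.5782 0.2921 0.0551] yaw -101.4 tilt 0.18 q [-0.68  0.73  0.21  1.9  -0.28  0.54 -2.05] F [ 1.  -0.1  4.1] w 0.0093
0.5775,0.292,0.055,-101.4 -> [-0.0013, 0.0005, 0.0003] roll -0.0 dist mm 1 turn -0.0
```

{"api": "jog_arm", "payload": {
  "series": [
    {"translation": [0,0,-0.03],"roll": 0},
    {"translation": [0,0,-0.09],"roll": 0},
    {"translation": [0,0,-0.16],"roll": 0},
    {"translation": [0,0,-0.22],"roll": 0},
    {"translation": [0,0,-0.23],"roll": 0}
  ]
}}

```text
time: 9.65
tcp_pos: [0.579, 0.2923, 0.1733]
tcp_rot: [0.995, -0.099, 0.003, -0.002]
wrist_force: [1.3, 0.1, -0.9]
grip_width: 0.0099
```

```bash
python3 - <<'E'
from fit import *
c=manip.camera("top")
f=cv2.cvtColor(c["frame"],cv2.COLOR_RGB2BGR)[120:270,90:330]; f1=cv2.resize(f,None,fx=2.4,fy=2.4)
c=manip.camera("scene")
f=cv2.cvtColor(c["frame"],cv2.COLOR_RGB2BGR)[70:230,270:430]; cv2.imwrite("pics/s2.png",cv2.resize(f,None,fx=3.5,fy=3.5))
cv2.imwrite("pics/t3.png",f1)
E
python3 go.py
```

```text
t 9.75 p [0.5771 0.2918 0.1702] yaw -101.4 tilt 0.11 q [-0.73  0.58  0.28  1.85 -0.23  0.74 -2.09] F [-1.  -0.2 -1.3] w 0.0095
```

View pics/s2.png

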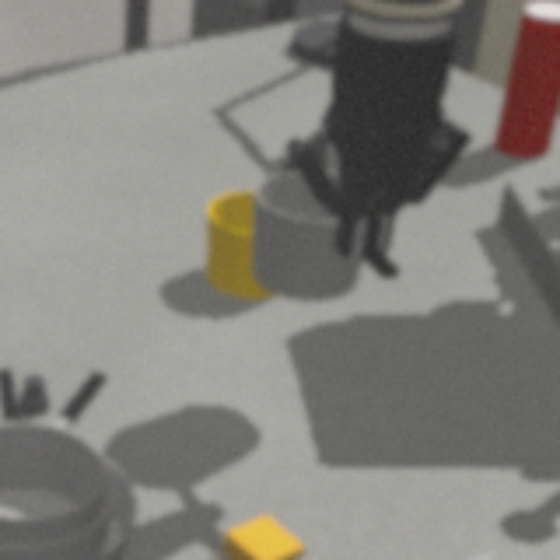

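View pics/t3.png

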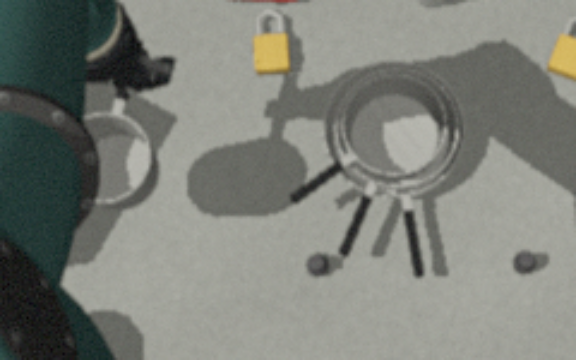

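pan_d has been lifted and looks upright (scene crop, around (305,235)). I'll measure its tilt and centre relative to the tool.

```bash
cat > dm.py <<'E'
from fit import *
def dmeas():
    s=manip.read_state(); p=np.array(s["tcp_pos"]); M=R.from_quat(s["tcp_rot"]).as_matrix(); yaw=np.degrees(np.arctan2(M[1,1],M[0,1]))
    h=np.radians(yaw+90); c0=p[:2]-.078*np.array([np.cos(h),np.sin(h)]); print("handle az",np.degrees(h),"exp c",c0)
    zt=p[2]+.016
    for n in ["top","scene"]:
        c=manip.camera(n); P=pts(c).reshape(-1,3); P=P[~np.isnan(P[:,0])]
        d=P[:,:2]-c0; rr=np.hypot(*d.T); m=(abs(P[:,2]-zt)<.014)&(abs(rr-.0448)<.006); q=P[m]
        g=lambda x:(np.hypot(q[:,0]-x[0],q[:,1]-x[1])-.0448)
        s=least_squares(g,c0,loss="soft_l1",f_scale=.002).x
        # top envelope plane
        a=np.arctan2(q[:,1]-s[1],q[:,0]-s[0]); b=((a-h+np.pi)%(2*np.pi)//(np.pi/4)).astype(int)
        print(n,s.round(4),len(q),[(k*45-180+22,round(np.percentile(q[b==k,2],85)-zt,4),(b==k).sum()) for k in range(8) if (b==k).sum()>4])
E
python3 -c "
from dm import *
dmeas()"; python3 go.py
```

```text
handle az -11.39596252319538 exp c [0.5006214  0.30719087]
top [0.4991 0.3065] 162 [(-158, np.float64(-0.0012), np.int64(29)), (-113, np.float64(-0.0007), np.int64(32)), (-68, np.float64(-0.0009), np.int64(22)), (-23, np.float64(-0.0007), np.int64(33)), (22, np.float64(-0.0015), np.int64(46))]
scene [0.4996 0.3072] 170 [(-158, np.float64(-0.0043), np.int64(36)), (-113, np.float64(-0.0033), np.int64(16)), (-68, np.float64(-0.0039), np.int64(43)), (-23, np.float64(-0.0033), np.int64(51)), (157, np.float64(-0.0034), np.int64(18))]
t 9.85 p [0.5756 0.2912 0.1678] yaw -101.4 tilt 0.15 q [-0.73  0.58  0.28  1.85 -0.23  0.74 -2.09] F [ 0.6 -0.  -2.4] w 0.0094
```

```bash
python3 go.py 0.5604,0.1001,0.17,8.5 0.5604,0.1001,0.17,-60
```

```text
t 9.85 p [0.5756 0.2912 0.1678] yaw -101.4 tilt 0.15 q [-0.73  0.58  0.28  1.85 -0.23  0.74 -2.09] F [ 0.6 -0.  -2.4] w 0.0094
0.5604,0.1001,0.17,8.5 -> [0.0457, 0.3808, -0.0039] roll -0.3052 dist mm 192 turn -109.9
0.5604,0.1001,0.17,-60 -> [0.0457, 0.3808, -0.0039] roll -0.115 dist mm 192 turn -41.4
```

{"api": "jog_arm", "payload": {
  "series": [
    {"translation": [0.005,0.03,0],"roll": -0.02},
    {"translation": [0.01,0.08,0],"roll": -0.04},
    {"translation": [0.015,0.13,0],"roll": -0.06},
    {"translation": [0.02,0.18,0],"roll": -0.08},
    {"translation": [0.03,0.23,0],"roll": -0.1}
  ]
}}

```text
time: 10.35
tcp_pos: [0.5668, 0.1747, 0.1668]
tcp_rot: [0.976, 0.216, -0.002, 0.0]
wrist_force: [0.1, -0.4, -1.0]
grip_width: 0.0096
```

```bash
python3 go.py 0.5604,0.1001,0.17,8.5
```

```text
t 10.35 p [0.5668 0.1747 0.1668] yaw -65.1 tilt 0.27 q [-0.45  0.51  0.1   1.96 -0.08  0.67 -1.44] F [ 0.1 -0.4 -1. ] w 0.0096
0.5604,0.1001,0.17,8.5 -> [-0.0746, 0.13, -0.0061] roll -0.2044 dist mm 75 turn -73.6
```

{"api": "jog_arm", "payload": {
  "series": [
    {"translation": [-0.01,0.02,-0.006],"roll": -0.02},
    {"translation": [-0.03,0.05,-0.006],"roll": -0.04},
    {"translation": [-0.05,0.08,-0.006],"roll": -0.06},
    {"translation": [-0.06,0.1,-0.006],"roll": -0.08},
    {"translation": [-0.07,0.125,-0.006],"roll": -0.1}
  ]
}}

```text
time: 10.85
tcp_pos: [0.5612, 0.1038, 0.1699]
tcp_rot: [0.862, 0.507, -0.002, -0.001]
wrist_force: [-0.1, -0.1, -0.9]
grip_width: 0.009
```

{"api": "jog_arm", "payload": {
  "series": [
    {"translation": [0,0,0],"roll": -0.02},
    {"translation": [0,0,0],"roll": -0.04},
    {"translation": [0,0,0],"roll": -0.06},
    {"translation": [0,0,0],"roll": -0.08},
    {"translation": [0,0,0],"roll": -0.1}
  ]
}}

```text
time: 11.35
tcp_pos: [0.5614, 0.1042, 0.1699]
tcp_rot: [0.663, 0.748, -0.002, -0.001]
wrist_force: [-0.3, -0.2, -1.7]
grip_width: 0.0097
```

{"api": "jog_arm", "payload": {
  "series": [
    {"translation": [0,0,0],"roll": 0},
    {"translation": [0,0,0],"roll": 0},
    {"translation": [0,0,0],"roll": 0},
    {"translation": [0,0,0],"roll": 0},
    {"translation": [0,0,0],"roll": 0}
  ]
}}

```text
time: 11.85
tcp_pos: [0.563, 0.1046, 0.1718]
tcp_rot: [0.665, 0.746, -0.0, -0.0]
wrist_force: [-0.9, -0.1, -1.2]
grip_width: 0.0092
```

```bash
python3 -c "
from dm import *
dmeas()
c=manip.camera('scene');save(c,'s3.png')"; python3 go.py 0.5604,0.1001,0.17,8.5
```

```text
handle az 96.57147284769299 exp c [0.57189706 0.02714703]
top [0.5719 0.0271] 0 []
scene [0.5735 0.0248] 414 [(-158, np.float64(-0.0017), np.int64(61)), (-113, np.float64(-0.002), np.int64(80)), (-68, np.float64(-0.0019), np.int64(43)), (-23, np.float64(-0.0017), np.int64(32)), (22, np.float64(-0.0019), np.int64(61)), (67, np.float64(-0.0026), np.int64(67)), (112, np.float64(-0.0027), np.int64(47)), (157, np.float64(-0.0013), np.int64(23))]
t 12.0 p [0.5631 0.1046 0.172 ] yaw 6.6 tilt 0.01 q [-0.08  0.49 -0.25  2.    0.19  0.68 -0.33] F [ 0.4  0.8 -0.1] w 0.0093
0.5604,0.1001,0.17,8.5 -> [-0.0084, -0.0063, 0.004] roll -0.0053 dist mm 6 turn -1.9
```

View pics/s3.png

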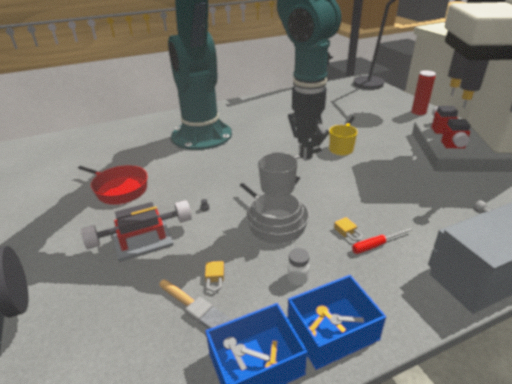

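pan_d hangs level above the nest (276,175), about 3 mm off centre. I'll correct that and lower it.

{"api": "jog_arm", "payload": {
  "series": [
    {"translation": [-0.006,-0.002,0],"roll": 0},
    {"translation": [-0.006,-0.002,0.04],"roll": 0},
    {"translation": [-0.006,-0.002,0.08],"roll": 0},
    {"translation": [-0.006,-0.002,0.13],"roll": 0},
    {"translation": [-0.006,-0.002,0.17],"roll": 0}
  ]
}}

```text
time: 12.5
tcp_pos: [0.5623, 0.101, 0.0859]
tcp_rot: [0.665, 0.746, -0.0, -0.0]
wrist_force: [-0.5, -0.4, -2.0]
grip_width: 0.0096
```

{"api": "jog_arm", "payload": {
  "series": [
    {"translation": [0,0,0.01],"roll": 0},
    {"translation": [0,0,0.02],"roll": 0},
    {"translation": [0,0,0.03],"roll": 0},
    {"translation": [0,0,0.036],"roll": 0},
    {"translation": [0,0,0.04],"roll": 0}
  ]
}}

```text
time: 13.0
tcp_pos: [0.5628, 0.1015, 0.0673]
tcp_rot: [0.665, 0.747, 0.0, 0.0]
wrist_force: [0.8, 0.7, -1.2]
grip_width: 0.0097
```

```bash
python3 -c "
from h import *
c=manip.camera('scene');f=cv2.cvtColor(c['frame'],cv2.COLOR_RGB2BGR)[120:270,210:350]; cv2.imwrite('pics/s4.png',cv2.resize(f,None,fx=4,fy=4))"; python3 go.py 0.562,0.1015,0.064,6.6
```

```text
t 13.05 p [0.5626 0.1015 0.067 ] yaw 6.6 tilt 0.03 q [-0.12  0.64 -0.19  2.06  0.25  0.46 -0.39] F [ 0.7  0.5 -1.3] w 0.0099
0.562,0.1015,0.064,6.6 -> [0.0002, -0.0012, 0.006] roll -0.0 dist mm 3 turn -0.0
```

View pics/s4.png

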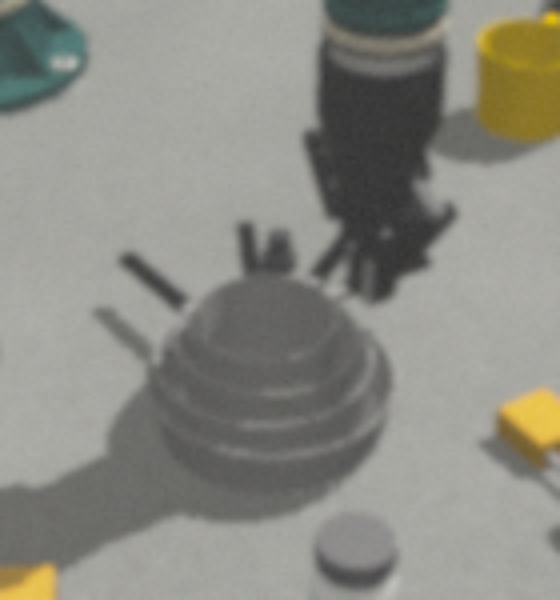

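pan_d is inside pan_c, with no contact force yet and about 3 mm left to go.

{"api": "jog_arm", "payload": {
  "series": [
    {"translation": [0,0,0.001],"roll": 0},
    {"translation": [0,0,0.003],"roll": 0},
    {"translation": [0,0,0.004],"roll": 0},
    {"translation": [0,0,0.005],"roll": 0},
    {"translation": [0,0,0.006],"roll": 0}
  ]
}}

```text
time: 13.55
tcp_pos: [0.5626, 0.1018, 0.0642]
tcp_rot: [0.665, 0.747, 0.0, 0.0]
wrist_force: [-0.2, 0.9, 3.8]
grip_width: 0.0097
```

```bash
python3 go.py
```

```text
t 13.55 p [0.5626 0.1018 0.0642] yaw 6.6 tilt 0.04 q [-0.12  0.65 -0.19  2.06  0.26  0.46 -0.39] F [-0.2  0.9  3.8] w 0.0097
```

{"api": "jog_arm", "payload": {
  "series": [
    {"translation": [0,0,0],"roll": 0},
    {"translation": [0,0,0],"roll": 0},
    {"translation": [0,0,0],"roll": 0},
    {"translation": [0,0,-0.02],"roll": 0},
    {"translation": [0,0,-0.06],"roll": 0}
  ],
  "hand": 175
}}

```text
time: 14.05
tcp_pos: [0.5612, 0.1011, 0.0934]
tcp_rot: [0.665, 0.747, -0.001, -0.001]
wrist_force: [0.4, -0.2, -0.3]
grip_width: 0.0267
```

{"api": "jog_arm", "payload": {
  "series": [
    {"translation": [0,0,-0.06],"roll": 0},
    {"translation": [0.1,0,-0.14],"roll": 0},
    {"translation": [0.2,0,-0.2],"roll": 0},
    {"translation": [0.3,0,-0.2],"roll": 0},
    {"translation": [0.35,0,-0.2],"roll": 0}
  ]
}}

```text
time: 14.55
tcp_pos: [0.5429, 0.2779, 0.1969]
tcp_rot: [0.665, 0.747, 0.002, 0.001]
wrist_force: [0.7, -0.2, 0.7]
grip_width: 0.0266
```

```bash
python3 go.py; python3 - <<'E'
from fit import *
for n in ["top","scene"]:
    c=manip.camera(n); P=pts(c).reshape(-1,3); P=P[~np.isnan(P[:,0])]; print(n)
    f=cv2.cvtColor(c["frame"],cv2.COLOR_RGB2BGR); f=f[130:250,180:340] if n=="top" else f[120:270,200:360]
    cv2.imwrite(f"pics/{n}5.png",cv2.resize(f,None,fx=4,fy=4,interpolation=cv2.INTER_CUBIC))
    for k,zt,r,c0,ha,L in [("a",.038,.0788,(.575,.022),190,.17),("b",.052,.0678,(.573,.02),159,.155),("c",.066,.0568,(.573,.022),129,.14),("d",.080,.0448,(.573,.022),97,.125)]:
        ce,m=rimfit(P,zt,r,c0)
        print(k,ce.round(4),m,handle(P,zt-.001,ce,max(r+.015,.09),L,np.radians(ha),.25))
E
```

```text
t 14.55 p [0.5429 0.2779 0.1969] yaw 6.6 tilt 0.27 q [-0.36  0.5  -0.26  1.9   0.18  0.76 -0.6 ] F [ 0.7 -0.2  0.7] w 0.0266
top
a [0.5744 0.0233] 221 (np.float64(-169.3535315790864), np.int64(122), array([ 0.44394655, -0.00125791]))
b [0.5719 0.0197] 205 (np.float64(158.56676854981671), np.int64(88), array([0.46315118, 0.06238804]))
c [0.5719 0.023 ] 160 (np.float64(128.63773303562272), np.int64(51), array([0.50639834, 0.1050197 ]))
d [0.5717 0.0215] 128 (np.float64(96.50524535643008), np.int64(59), array([0.55956516, 0.12810249]))
scene
a [0.5751 0.0242] 185 (np.float64(-168.66454520242024), np.int64(86), array([ 0.44668219, -0.00157347]))
b [0.5728 0.0209] 169 (np.float64(158.66196292094315), np.int64(57), array([0.46118978, 0.06449656]))
c [0.5729 0.0235] 152 (np.float64(127.74630280502221), np.int64(51), array([0.50309125, 0.11374249]))
d [0.5732 0.022 ] 186 (np.float64(95.61997403187436), np.int64(51), array([0.56274464, 0.12809316]))
```

View pics/top5.png

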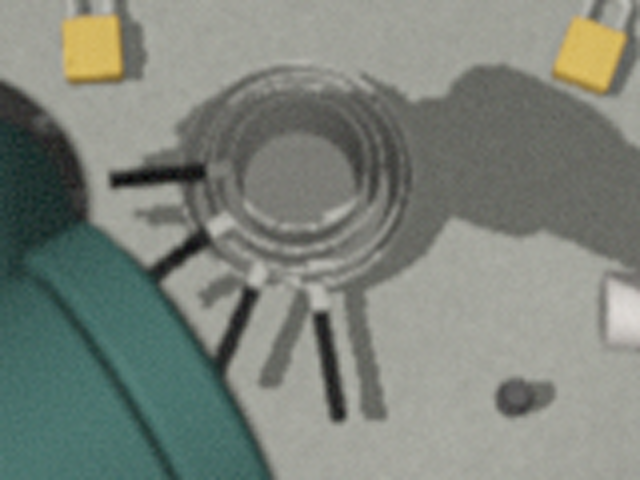

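View pics/scene5.png

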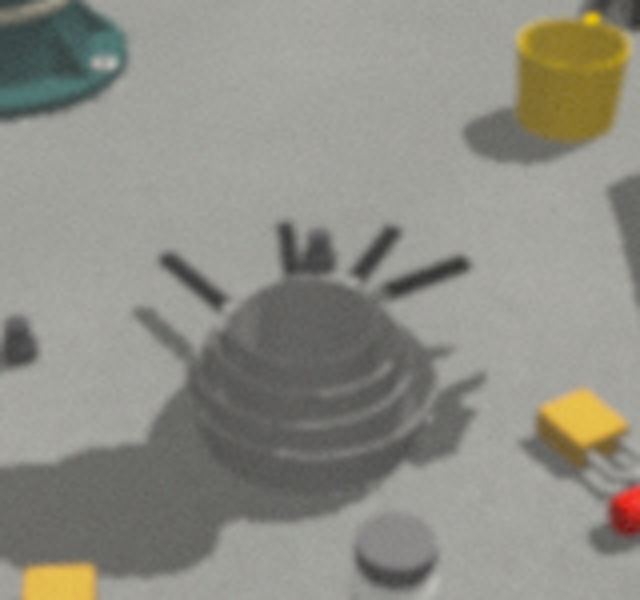

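Both views show the four handles fanned in even steps (190.6°, 158.6°, 128.6° and 96.5°), with the pans concentric and at their nested heights. The arm is clear, so I'm handing in.

```bash
python3 -c "
from station import manip
print(manip.sign_off())"
```

```text
the job is handed in; nothing more can be done
None
```

The four pans are nested and fanned, and I handed the job in at about 14.6 s. I gripped the pan_b and pan_c handles together and turned them about 28°, then turned pan_c another 30° on its own. Last, I picked up the grey pan_d by its handle and set it inside pan_c.

Last checks, from both cameras just before handing in:

| Check | Top camera | Scene camera |
|---|---|---|
| Step from pan_a to pan_b | 32° | 33° |
| Step from pan_b to pan_c | 30° | 31° |
| Step from pan_c to pan_d | 32° | 32° |

- **Direction:** the handles all turn the same way, clockwise seen from above.
- **Fit:** the axes of neighbouring pans are within about 5 mm, and the rims are at their nested heights.
- **pan_a:** it moved less than 1 mm, and its handle turned by no more than about 1°, which is within measurement noise.
- **Bystanders:** those in view (padlocks, jar, collets) look undisturbed. I did not measure any of them, and the last pictures did not cover the wire brush.
- **Tilt:** I did not measure the tilt of the nested pans separately; pan_d was level just before it was lowered.
- **Disagreements:** the two cameras differed by up to about 1.5 mm and 1°. No check failed.

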